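Pry open the sterile tip box

ROBOT

A 6-joint arm with a two-finger parallel gripper is mounted at the origin on the work surface. World frame = base frame: x ahead of the robot, y to its left, z up, the work surface at z = 0. Lengths are in mm, angles in rad, forces in N, time in s.
With the tool pointing down it reaches from about 275 to 1000 mm from the base axis. Payload 8.4 kg.
Tool frame: the origin (TCP) lies at the very end of the fingers, on their centre line; the grasp point (between the pads) lies 19 mm behind it; z points along the fingers, y is the line along which they close (so a half turn about z gives the same grasp; the last joint's range is limited). The gripper opens to 85 mm and grips with 20 to 120 N. Pads are 22 mm wide; open, the fingers measure 114 mm over their backs; the gripper's body (76 mm by 85 mm) begins 54 mm behind the grasp point. The pads swing forward as they close: fully open they stand 13 mm farther back than shut.
Start: joints at [-1.31, 0.353, 1.633, -0, 1.155, -0.002], TCP at [162.364, -603.544, 196.081] pointing down, gripper open.
Joint ranges: [-2.63, 2.63], [-0.92, 2.1], [0.06, 2.66], [-1.3, 4.44], [0, 2.69], [-3.02, 3.02]. Speed limits (rad/s): [2.22, 2.22, 2.79, 3.14, 3.14, 3.14].

INTERFACE

Orientations are given as [roll, pitch, yaw] about the fixed x, y, z axes, in that order (R = Rz(yaw) Ry(pitch) Rx(roll)).
In Python, from rig import telemetry, imaging, r gives the robot as it stands. The module is installed in compiled form; this text tells all that it offers.
- The arm moves only by the tool step_arm, never from a script. Its argument "moves" is a list of rows, each a list of 3 entries, a list of its own where there are three numbers: the turn, a rotation vector about the tool's x, y, z scaled (see below), then the shift along the tool's x, y, z scaled (see below), then the opening, from -1 (shut) to 1 (fully open). A call has 1 to 8 rows; each row is the pose to reach, as a shift and turn from the pose commanded when the call began, along the tool's axes at that moment; what a row does not reach only later rows make up. The controller multiplies each number of a shift by 200 mm and each number of a turn by 45 degrees. A row lasts 1/10 s, in which the tool goes at most 50 mm and 8.59 degrees, less where a joint would pass 70% of its speed; a pose out of reach is approached as far as the arm can. A call with a number of a shift or a turn outside -1 to 1 is refused whole. A call with a gripper value outside its range is refused whole. The fingers move at their own pace and stop on an object; "squeeze" is the grip in N (left out, the last holds). Time passes only in rows, so rows that repeat a pose let the fingers close. It gives the time, the measured TCP pose, the force, the opening and the grip force at its end, in the units of the state.
- telemetry.sense(): the state, without advancing time (a new reading comes with each control period).
- imaging.grab_frame(name): name is "side" or "top" or "wrist"; returns the picture (420x560x3 uint8, red, green, blue); there is no depth.
- imaging.calibration(name): a dict with "fx", "fy", "cx", "cy" (pixels), "dist_coeffs" ([k1, k2, p1, p2, k3] as OpenCV has them; the pictures are not rectified), "cam_to_world" (4x4, takes a point from camera to world coordinates). Camera axes: x right, y up, looking along -z (the intrinsics and any distortion apply to the point x, -y, -z); pixel columns grow to the right and rows downward; lengths in mm; the calibration is good to about 2 mm. A picture is of the moment at which its call begins: read the wrist's pose just before it. calibration takes no time and is no camera call; for the wrist camera it gives the pose at the moment of the call.
- r.sign_off(): hands the job in; it is judged then, once.
Trained networks look in the newest picture that a camera, given by its name, has taken for a name from the list of things; names that differ only in an ending like _2 or _b are one class to them, and where a whole thing is asked for, a point or a joint stands for the part that bears it (a point fixed in the world has none). Each returns a list of dicts, best first, with "conf" (0 to 1); they miss things now and then, are a little off and sometimes report something else, mostly with a low value. They report only what shows in the picture. A call takes as long as a camera call. They do not tell look-alikes from the thing itself.
- imaging.recognise(camera, name): "extent" ([left, top, width, height] in pixels, round what is visible of it).
- imaging.mark_of(camera, name): "xy" ([column, row] in pixels: a listed point, or the origin of a listed thing).
The state is a dict: "clock": time; "qpos": joint angles; "qvel": joint speeds; "joint_efforts": joint torques, N m; "eef_pos": TCP position; "tcp_rot": TCP orientation; "contact_force": force on the tool from outside, world axes, zero at the start; "wrist_torque": the same for the moment, N m; "opening": opening from 0.0 (shut) to 1.0 (fully open); "grasp_force": force on a finger pad.
Only numpy, scipy, OpenCV 4.12 (cv2) and the standard library are available. Lean on these libraries where they do the work, as an engineer would, in place of code of your own. Each camera call takes 0.05 s, during which the arm holds its last target. There are 200 camera calls.

TASK

The pipette-tip box on the lab bench is shut and sterile. Take the flat-bladed opener from the white mat, slip its blade into the slot under the front lip of the box's hinged lid, and lever the lid up and right over until it stands open by itself past upright, touching box and lid with the opener only and never with the gripper or arm. Then lay the opener flat, without dropping it, back on the white mat, and leave everything else where it stands.

Things in the scene. Friction and masses are not known exactly. Their poses are not given: they have to be found in the camera images.
- tipbox: grey pipette-tip box, fixed to the bench, 100 mm deep (x), 140 mm wide (y), walls 5 mm thick, 62 mm high, under a frosted clear lid 5 mm thick (71 mm high over its raised panel). Origin at the centre of its underside; x points from the front to the hinge at the back, z up. The tips inside reach 42 mm over the bench
- slot (a point): middle of the pry slot under the lid, on the outer face of the front wall, 50 mm in front of the box's origin, 56 mm over the bench; axes as the box. The slot is 50 mm wide and 12 mm high (50 to 62 mm over the bench, up to the lid's underside) and opens into the box: a blade may go in 80 mm
- lid (a joint): angle of the lid: 0 shut, 1.571 upright, 1.9 stop (leaning back, fully open). The hinge runs along the box's y, 50 mm behind the box's origin and 62 mm over the bench. Light lid (about 90 g) with slight hinge friction: it falls shut if let go below about 1.2
- lid_lip (a point): middle of the front edge of the lid, on its underside, 110 mm from the hinge; shut, it overhangs the front wall by 10 mm. The axes turn with the lid
- opener: blade opener, 200 mm long, about 110 g: a black handle 100 mm long, 20 mm wide, 24 mm high, and a flat steel blade 100 mm long, 22 mm wide, 3 mm thick, at mid-height of the handle. It lies loose on the mat. Origin under the joint of handle and blade, on the underside of the handle; x points along the blade to its tip, z up
- opener_grip (a point): good place to grip the handle: 30 mm behind the opener's origin, 12 mm above its underside, in the middle of the handle's section; axes as the opener
- opener_tip (a point): tip of the blade, 100 mm ahead of the opener's origin, at mid-thickness, 12 mm above the handle's underside; axes as the opener
- mat: flat white plastic mat, fixed, 220 mm (its x) by 120 mm (its y), 3 mm thick; origin at the centre of its underside
- dish_stack: stack of four closed round culture dishes, 90 mm across, 60 mm high; origin at the centre of its underside. A bystander, loose
- dish: single closed round culture dish, 90 mm across, 15 mm high; origin at the centre of its underside. A bystander, loose
- pick_cup: small white cup of wooden picks, 64 mm across, 100 mm high over the picks; origin at the centre of its underside. A bystander, loose
- tube_rack: blue open tube rack holding capped tubes, 66 x 120 mm, 100 mm high; origin at the centre of its underside. A bystander, loose
- bottle: glass bottle, 66 mm across, 150 mm high; origin at the centre of its underside. A bystander, loose
- micro_rack: low red rack for small tubes, 200 x 90 mm, 48 mm high; origin at the centre of its underside. A bystander, loose
Things that resemble listed ones, but are neither listed nor needed, are in the scene too. There is more than one size of the opener; the job needs the larger. Of the things that look like the tipbox, the larger one is meant.

How it is judged:
By the outcome, as a careful person would: the job done as asked, in the order asked, and still so for the second after the job is handed in, with the robot touching nothing.
It also fails if it takes over 58 s, if anything falls off the work surface, if the arm or the gripper's body presses on something with over 40 N, if the wrist force passes 120 N, or if a joint passes its speed limit or range.

## Working session

There is one attempt and no reset: what is moved stays moved. The work goes in short steps, Python scripts to look and compute and a tool call to move; the robot and the scene stay as the last step left them, time stands still between calls to the robot, and variables do not carry over. Pictures are saved under pics/ and viewed, at most 10 in all, crops included, and the job is handed in when it is done.

Besides the shell and the picture viewer there is one more tool, called after "Call:" as name(argument=value, ...), one argument or row to a line, values as JSON. step_arm: Moves the arm, as the interface text tells. Its arguments: {"type":"object","properties":{"moves":{"type":"array"},"squeeze":{"type":"number"}},"required":["moves"]}

```bash
mkdir -p pics
cat > h.py <<'E'
import numpy as np, cv2
from rig import telemetry, imaging, r
def cal(n):
    c=imaging.calibration(n);K=np.array([[c['fx'],0,c['cx']],[0,c['fy'],c['cy']],[0,0,1.]])
    return K,np.array(c['dist_coeffs'],float),np.array(c['cam_to_world'],float)
def ray(c,p):
    K,d,T=c;u=cv2.undistortPoints(np.array([[p]],float),K,d)[0,0]
    v=T[:3,:3]@np.array([u[0],-u[1],-1]);return T[:3,3],v/np.linalg.norm(v)
def onz(c,p,z):
    o,v=ray(c,p);return o+v*(z-o[2])/v[2]
def tri(L):
    A=0;b=0
    for c,p in L:
        o,v=ray(c,p);M=np.eye(3)-np.outer(v,v);A=A+M;b=b+M@o
    return np.linalg.solve(A,b)
def proj(c,P):
    K,d,T=c;P=np.atleast_2d(P);q=(P-T[:3,3])@T[:3,:3];q=q*[1,-1,-1]
    return cv2.projectPoints(q,np.zeros(3),np.zeros(3),K,d)[0][:,0]
def save(n,im,crop=None,s=1):
    if crop: x,y,w,h=crop; im=im[y:y+h,x:x+w]
    cv2.imwrite('pics/'+n+'.png',cv2.resize(im[:,:,::-1],None,fx=s,fy=s,interpolation=cv2.INTER_CUBIC))
E
python3 - <<'E'
from h import *
ims=[imaging.grab_frame(n) for n in('top','side')]
save('top',ims[0],None,1.4);save('side',ims[1],None,1.4)
for n in('top','side'):
    c=cal(n);print(n,c[2][:3,3].round(),(-c[2][:3,2]).round(2))
    for t in('opener_grip','opener_tip','opener','slot','tipbox','lid_lip','mat'):
        print(t,[(np.round(m['xy']).tolist(),round(m['conf'],2),onz(c,m['xy'],{'opener_grip':15,'opener_tip':15,'opener':3,'slot':56,'lid_lip':62}.get(t,0)).round().tolist()) for m in imaging.mark_of(n,t)[:4]])
print(telemetry.sense())
E
```

```text
top [ 301.   -7. 1290.] [ 0.22 -0.   -0.98]
opener_grip [([386.0, 210.0], 0.87, [585.0, -309.0, 15.0]), ([332.0, 235.0], 0.8, [514.0, -163.0, 15.0]), ([327.0, 146.0], 0.18, [762.0, -153.0, 15.0])]
opener_tip [([404.0, 187.0], 0.76, [649.0, -362.0, 15.0]), ([323.0, 189.0], 0.73, [640.0, -142.0, 15.0])]
opener [([390.0, 206.0], 0.61, [599.0, -325.0, 3.0]), ([328.0, 229.0], 0.55, [531.0, -156.0, 3.0])]
slot [([121.0, 302.0], 0.96, [331.0, 367.0, 56.0]), ([188.0, 240.0], 0.72, [489.0, 208.0, 56.0])]
tipbox [([195.0, 226.0], 0.95, [536.0, 201.0, 0.0]), ([131.0, 284.0], 0.94, [380.0, 363.0, 0.0])]
lid_lip [([187.0, 244.0], 0.98, [478.0, 209.0, 62.0]), ([122.0, 304.0], 0.58, [327.0, 362.0, 62.0])]
mat [([331.0, 229.0], 0.57, [532.0, -163.0, 0.0]), ([325.0, 187.0], 0.3, [650.0, -150.0, 0.0])]
side [ 98. 971. 800.] [ 0.37 -0.74 -0.57]
opener_grip [([317.0, 198.0], 0.81, [513.0, -160.0, 15.0]), ([316.0, 175.0], 0.67, [581.0, -314.0, 15.0])]
opener_tip [([283.0, 193.0], 0.73, [639.0, -140.0, 15.0]), ([302.0, 169.0], 0.49, [646.0, -334.0, 15.0])]
opener [([309.0, 197.0], 0.79, [550.0, -176.0, 3.
[... 367 characters left out ...]
 'qpos': array([-1.31042330e+00,  3.52970178e-01,  1.63338772e+00, -2.47561636e-05,
        1.15523745e+00, -2.39464252e-03]), 'qvel': array([ 2.22228496e-04,  1.51820442e-03, -5.61824819e-05, -1.31347165e-03,
        1.48172611e-03,  6.12657648e-05]), 'joint_efforts': array([ 3.03185334e-03, -6.05093479e+01, -3.42433155e+01,  1.91713716e-04,
        1.04937706e-03,  1.50587664e-05]), 'eef_pos': array([ 162.34097337, -603.54667074,  196.10487042]), 'tcp_rot': array([-3.14158991e+00,  2.26426521e-05,  2.62777659e-01]), 'contact_force': array([-0.28121271, -0.77658623,  0.61799471]), 'wrist_torque': array([0.01471741, 0.00548206, 0.00466046]), 'grasp_force': 0.0, 'opening': 0.9959210746148088}
```

View pics/top.png

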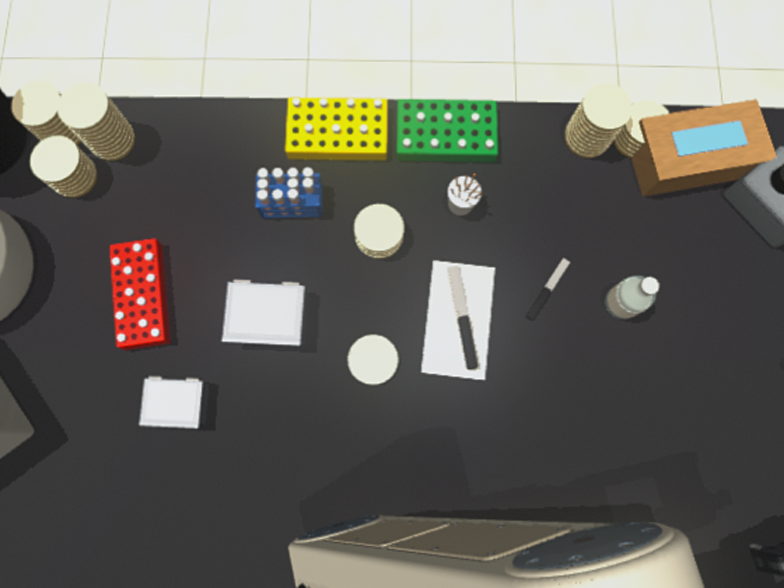

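View pics/side.png

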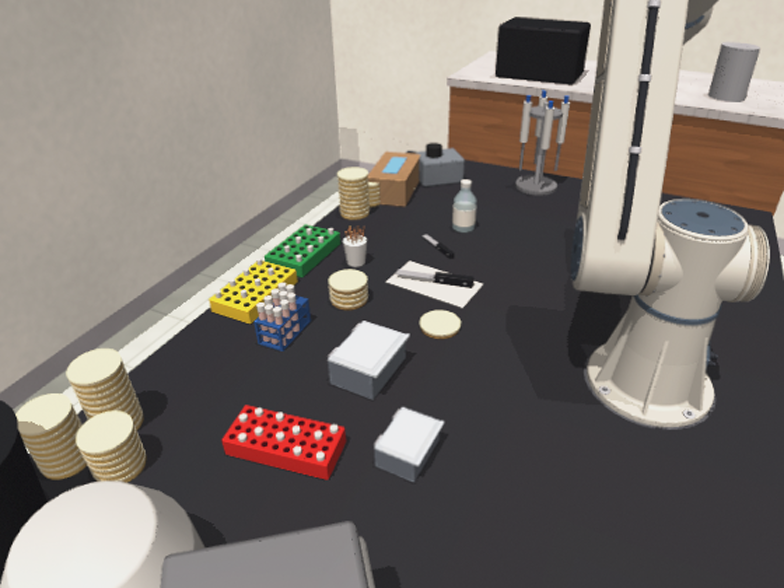

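Top view (native pixels): the opener candidates are at (332,235), on the mat with grip to tip about 128 mm, and at (386,210), off the mat with about 83 mm. I choose the one on the mat because it is the larger. The box candidates are at (190,223), the larger, and (122,288), the smaller. I choose (190,223). The dish at (266,257) and the dish stack at (270,167) stand between the mat and the box. The side view agrees. The crop check follows with the wrist camera, once it is over the opener.

```bash
cat >> h.py <<'E'
from scipy.spatial.transform import Rotation as Ro
def go(P,yaw,pitch=0.,frm=None):
    """moves numbers (turn, shift) to reach world TCP P with tool Rz(yaw)Ry(pitch)Rx(pi)"""
    s=telemetry.sense();p,e=(s['eef_pos'],s['tcp_rot']) if frm is None else frm
    R0=Ro.from_euler('xyz',e);R1=Ro.from_euler('xyz',[np.pi,pitch,yaw])
    print('turn',((R0.inv()*R1).as_rotvec()/(np.pi/4)).round(3).tolist(),'shift',(R0.inv().apply(np.array(P)-p)/200).round(3).tolist(),'n',round(np.linalg.norm(np.array(P)-p)/50,1))
E
python3 - <<'E'
from h import *
c=cal('top');s=cal('side')
print('grip',tri([(c,(332,235)),(s,(317,198))]).round(1),'tip',tri([(c,(323,189)),(s,(283,193))]).round(1))
print('box corners z71', [onz(c,(u/1.4,v/1.4),67).round().tolist() for u,v in((229,281),(304,284),(301,344),(223,341))])
print('mat', [onz(c,(u/1.4,v/1.4),3).round().tolist() for u,v in((433,261),(495,266),(486,380),(422,373))])
go([480,-185,260],0.16)
E
```

```text
grip [ 514.9 -164.2   14.3] tip [ 639.5 -141.4   15.6]
box corners z71 [[589.0, 274.0, 67.0], [585.0, 136.0, 67.0], [474.0, 138.0, 67.0], [478.0, 278.0, 67.0]]
mat [[649.0, -105.0, 3.0], [641.0, -226.0, 3.0], [420.0, -204.0, 3.0], [431.0, -84.0, 3.0]]
turn [-0.0, 0.0, 0.131] shift [2.077, -1.608, -0.32] n 10.6
```

Call:
step_arm(
  moves=[
    [[0,0,0],[1,-0.8,-0.16],1],
    [[0,0,0],[1,-0.8,-0.16],1],
    [[0,0,0],[1,-0.8,-0.16],1],
    [[0,0,0],[1,-0.8,-0.16],1],
    [[0,0,0],[1,-0.8,-0.16],1],
    [[0,0,0],[1,-0.8,-0.16],1],
  ],
)

```text
clock: 1.4
eef_pos: [316.3, -393.7, 229.0]
tcp_rot: [3.142, -0.002, 0.266]
contact_force: [-1.5, 0.1, -0.7]
opening: 1.0
grasp_force: 0.0
```

Call:
step_arm(
  moves=[
    [[0,0,0.13],[1,-0.8,-0.16],1],
    [[0,0,0.13],[1,-0.8,-0.16],1],
    [[0,0,0.13],[1,-0.8,-0.16],1],
    [[0,0,0.13],[1,-0.8,-0.16],1],
    [[0,0,0.13],[1,-0.8,-0.16],1],
    [[0,0,0.13],[1,-0.8,-0.16],1],
  ],
)

```text
clock: 2.0
eef_pos: [468.3, -187.6, 261.0]
tcp_rot: [3.142, -0.002, 0.164]
contact_force: [0.3, -1.7, -0.4]
opening: 1.0
grasp_force: 0.0
```

Run:
```python
from h import *
s=telemetry.sense();print(s['clock'],s['eef_pos'],s['tcp_rot'])
c=cal('wrist');im=imaging.grab_frame('wrist');save('w1',im,None,1.4)
print(c[2].round(2))
for t,z in(('opener_grip',15),('opener_tip',15),('opener',3)):
    print(t,[(np.round(m['xy']).tolist(),round(m['conf'],2),onz(c,m['xy'],z).round(1).tolist()) for m in imaging.mark_of('wrist',t)[:3]])
```

```text
2.0 [ 468.33910021 -187.6272935   260.9628326 ] [ 3.14155401e+00 -2.41395847e-03  1.64154926e-01]
[[ 1.6000e-01  9.5000e-01  2.7000e-01  5.3605e+02]
 [-9.9000e-01  1.6000e-01  4.0000e-02 -1.7705e+02]
 [-0.0000e+00 -2.7000e-01  9.6000e-01  4.3928e+02]
 [ 0.0000e+00  0.0000e+00  0.0000e+00  1.0000e+00]]
opener_grip [([268.0, 141.0], 0.91, [510.1, -167.6, 15.0]), ([383.0, 110.0], 0.7, [575.1, -311.8, 15.0]), ([261.0, 120.0], 0.36, [535.4, -153.5, 15.0])]
opener_tip [([435.0, 51.0], 0.96, [659.7, -361.3, 15.0])]
opener [([394.0, 96.0], 0.85, [597.6, -325.6, 3.0]), ([265.0, 117.0], 0.76, [540.4, -158.2, 3.0])]
```

View pics/w1.png

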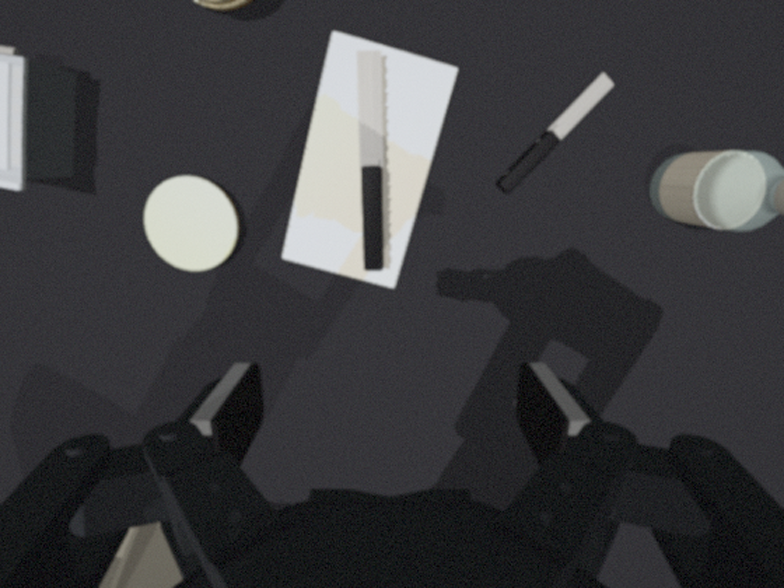

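The wrist view shows the large opener on the white mat: handle end at native (267,192), joint at (265,119), blade tip at (264,37). The small opener lies off the mat at (395,95), so the choice is confirmed. There is free space on both sides of the handle.

Run:
```python
from h import *
c=cal('wrist')
J=onz(c,(371.5/1.4,167/1.4),27);E=onz(c,(374/1.4,269/1.4),27);T=onz(c,(370/1.4,52/1.4),16.5)
im=cal('top')
print(J.round(1),E.round(1),T.round(1),[np.arctan2(*(a-b)[1::-1]).round(3) for a,b in((J,E),(T,J),(T,E))],[np.linalg.norm((a-b)[:2]).round(1) for a,b in((J,E),(T,J))])
print('tri grip',tri([(c,(268,141)),(im,(332,235)),(cal('side'),(317,198))]))
save('chk',imaging.grab_frame('wrist'),(190,20,130,190),3)
d=(T-E)[:2];d/=np.linalg.norm(d);G=E[:2]+d*70;y=np.arctan2(d[1],d[0]);print(G,y)
go([*G,90],y)
```

```text
[ 533.4 -164.3   27. ] [ 439.1 -181.    27. ] [ 631.8 -147.6   16.5] [np.float64(0.175), np.float64(0.169), np.float64(0.172)] [np.float64(95.8), np.float64(99.7)]
tri grip [ 512.15366484 -167.16232031   13.73747925]
[ 508.11200252 -169.04227195] 0.17165185939994976
turn [0.0, 0.001, -0.015] shift [0.233, -0.077, 0.848] n 3.5
```

View pics/chk.png

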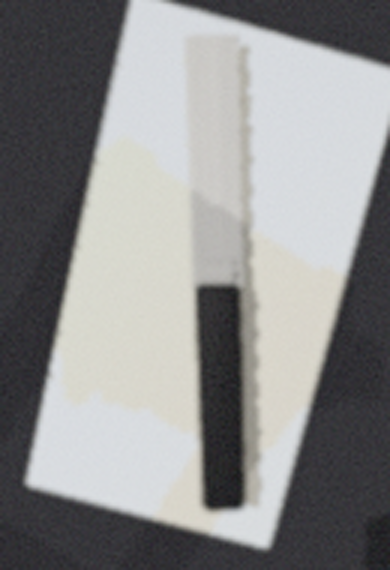

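The crop confirms it: black handle with a flat steel blade, lying alone on the mat.

Call:
step_arm(
  moves=[
    [[0,0,-0.012],[0.23,-0.075,0.85],1],
    [[0,0,-0.012],[0.23,-0.075,0.85],1],
    [[0,0,-0.012],[0.23,-0.075,0.85],1],
    [[0,0,-0.012],[0.23,-0.075,0.85],1],
    [[0,0,-0.012],[0.23,-0.075,0.85],1],
  ],
)

```text
clock: 2.75
eef_pos: [505.5, -168.7, 86.4]
tcp_rot: [-3.138, 0.006, 0.169]
contact_force: [-0.7, 0.2, 0.5]
opening: 0.998
grasp_force: 0.0
```

Run:
```python
from h import *
c=cal('wrist');im=imaging.grab_frame('wrist');save('w2',im,None,1)
s=telemetry.sense();print(s['eef_pos'],s['tcp_rot'])
for t,z in(('opener_grip',15),('opener_tip',15),('opener',3)):
    print(t,[(np.round(m['xy']).tolist(),round(m['conf'],2),onz(c,m['xy'],z).round(1).tolist()) for m in imaging.mark_of('wrist',t)[:2]])
go([509,-168,7],.172)
```

```text
[ 506.69099021 -169.25193897   88.72032001] [-3.13992828  0.00366183  0.16884077]
opener_grip [([275.0, 200.0], 0.88, [510.7, -165.5, 15.0]), ([462.0, 149.0], 0.82, [578.3, -308.6, 15.0])]
opener_tip [([269.0, 30.0], 0.68, [636.7, -140.0, 15.0]), ([550.0, 68.0], 0.66, [653.6, -361.1, 15.0])]
opener [([272.0, 164.0], 0.6, [538.4, -158.0, 3.0]), ([478.0, 131.0], 0.59, [595.7, -324.7, 3.0])]
turn [0.002, -0.003, -0.004] shift [0.0, -0.009, 0.424] n 1.7
```

View pics/w2.png

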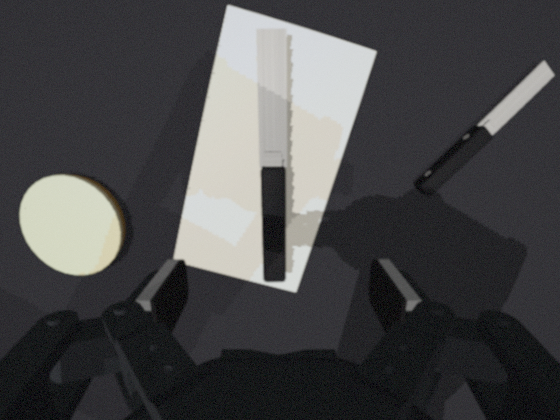

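Wrist view: the handle axis runs from (271,30) at the tip to (274,280) at the end, between the open fingers. I go down and grip.

Call:
step_arm(
  moves=[
    [[0,0,-0.012],[0.016,-0.012,0.2],1],
    [[0,0,-0.012],[0.016,-0.012,0.32],1],
    [[0,0,-0.012],[0.016,-0.012,0.4],1],
    [[0,0,-0.012],[0.016,-0.012,0.405],1],
    [[0,0,-0.012],[0.016,-0.012,0.405],1],
  ],
  squeeze=60,
)

```text
clock: 3.45
eef_pos: [512.0, -166.2, 10.5]
tcp_rot: [3.141, -0.002, 0.179]
contact_force: [0.3, 0.6, 0.4]
opening: 1.006
grasp_force: 0.0
```

Call:
step_arm(
  moves=[
    [[0,0,0],[0,0,0],-1],
    [[0,0,0],[0,0,0],-1],
    [[0,0,0],[0,0,0],-1],
    [[0,0,0],[0,0,0],-1],
    [[0,0,0],[0,0,0],-1],
    [[0,0,0],[0,0,0],-1],
  ],
  squeeze=60,
)

```text
clock: 4.05
eef_pos: [511.2, -165.5, 9.1]
tcp_rot: [-3.142, 0.0, 0.18]
contact_force: [0.3, -0.2, -0.4]
opening: 0.001
grasp_force: 0.0
```

Run:
```python
from h import *
s=telemetry.sense();print(s)
im=imaging.grab_frame('wrist');save('w3',im,None,1)
c=cal('wrist');print(proj(c,s['eef_pos']),proj(c,s['eef_pos']+[0,0,19]))
```

```text
{'clock': 4.05, 'qpos': array([-3.15905088e-01,  4.73379611e-01,  1.95688206e+00,  1.70226253e-05,
        7.11371634e-01,  1.07535032e+00]), 'qvel': array([-0.00085368,  0.00222964,  0.00102416, -0.0007954 , -0.00041955,
       -0.00015051]), 'joint_efforts': array([-5.35328931e-03, -5.70148158e+01, -2.22783458e+01, -8.43450289e-05,
        9.52732407e-04, -1.74600650e-04]), 'eef_pos': array([ 511.24239449, -165.51754174,    9.10714319]), 'tcp_rot': array([-3.14156355e+00,  3.04800283e-05,  1.79528023e-01]), 'contact_force': array([ 0.33519473, -0.24687056, -0.44914931]), 'wrist_torque': array([ 0.01526118, -0.04265092,  0.0080539 ]), 'grasp_force': 0.0, 'opening': 0.0009638451364916842}
[[277.255079   237.91283229]] [[277.15411183 250.26645298]]
```

View pics/w3.png

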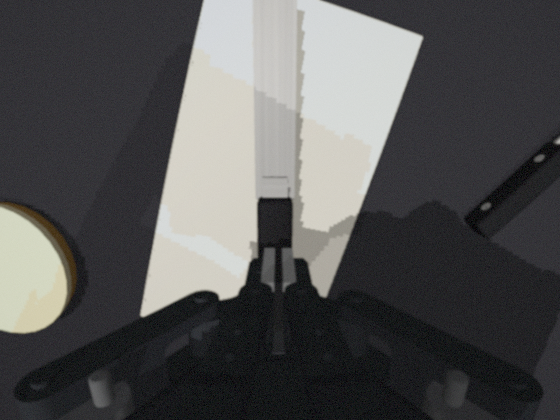

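Run:
```python
from h import *
c=cal('wrist')
print(c[0][0,0],c[2][:3,3])
for z in(27,45): 
  a,b=onz(c,(259,200),z),onz(c,(292,200),z);print(z,np.linalg.norm(a-b),((a+b)/2).round(1))
for z in(16,35):
  a,b=onz(c,(255,150),z),onz(c,(296,150),z);print(z,np.linalg.norm(a-b),((a+b)/2).round(1))
im=imaging.grab_frame('side');save('s2',im,(250,130,140,105),5)
s=cal('side');p=telemetry.sense()['eef_pos'];print(proj(s,[p,p+[0,0,19]])-[250,130])
```

```text
309.0829630050367 [ 579.19822823 -153.82714612  187.22233208]
27 17.63750326320123 [ 539.2 -159.6   27. ]
45 15.656037542367674 [ 543.7 -158.9   45. ]
16 22.442578177268384 [ 564.2 -155.    16. ]
35 19.952196343446335 [ 565.9 -154.9   35. ]
[[68.18179895 69.33152251]
 [68.39797684 64.86674483]]
```

View pics/s2.png

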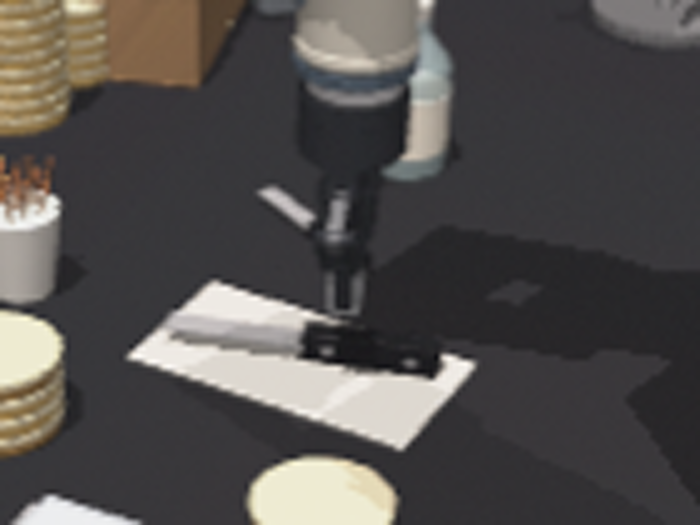

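The side crop shows the fingertips at crop (344,315), ending on or just above the handle top, about 20 mm above where the reported TCP projects (row 346). The handle has not moved, so the fingers shut over it and the real fingertips stand higher than reported. I open, go lower in small steps and watch the force.

Call:
step_arm(
  moves=[
    [[0,0,0],[0,0,0],1],
    [[0,0,0],[0,0,0],1],
    [[0,0,0],[0,0,0],1],
    [[0,0,0],[0,0,0],1],
    [[0,0,0],[0,0,0],1],
    [[0,0,0],[0,0,0.03],1],
    [[0,0,0],[0,0,0.06],1],
    [[0,0,0],[0,0,0.06],1],
  ],
  squeeze=20,
)

```text
clock: 4.95
eef_pos: [510.5, -165.3, -4.0]
tcp_rot: [-3.141, 0.002, 0.18]
contact_force: [0.5, 0.4, 0.7]
opening: 1.001
grasp_force: 0.0
```

Call:
step_arm(
  moves=[
    [[0,0,0],[0,0,0.015],1],
    [[0,0,0],[0,0,0.03],1],
    [[0,0,0],[0,0,0.03],1],
  ],
)

```text
clock: 5.25
eef_pos: [511.0, -165.4, -9.3]
tcp_rot: [-3.141, 0.0, 0.18]
contact_force: [-0.3, 0.7, -0.1]
opening: 0.996
grasp_force: 0.0
```

Call:
step_arm(
  moves=[
    [[0,0,0],[0,0,0],-1],
    [[0,0,0],[0,0,0],-1],
    [[0,0,0],[0,0,0],-1],
    [[0,0,0],[0,0,0],-1],
    [[0,0,0],[0,0,0],-1],
    [[0,0,0],[0,0,0],-1],
  ],
)

```text
clock: 5.85
eef_pos: [511.3, -165.4, -8.7]
tcp_rot: [-3.141, -0.0, 0.179]
contact_force: [-0.7, 1.8, 3.4]
opening: 0.214
grasp_force: 19.5
```

Call:
step_arm(
  moves=[
    [[0,0,0],[0,0,0],-1],
    [[0,0,0],[0,0,0],-1],
    [[0,0,0],[0,0,-0.1],-1],
    [[0,0,0],[0,0,-0.25],-1],
    [[0,0,0],[0,0,-0.45],-1],
    [[0,0,0],[0,0,-0.65],-1],
    [[0,0,0],[0,0,-0.75],-1],
    [[0,0,0],[0,0,-0.75],-1],
  ],
  squeeze=100,
)

```text
clock: 6.65
eef_pos: [513.4, -166.3, 144.3]
tcp_rot: [3.139, -0.005, 0.18]
contact_force: [0.2, -0.3, -0.4]
opening: 0.001
grasp_force: 0.0
```

Run:
```python
from h import *
s=telemetry.sense();print(s['eef_pos'],s['tcp_rot'],s['opening'],s['grasp_force'],s['contact_force'],s['wrist_torque'])
C={}
for n in('top','side','wrist'):
    C[n]=cal(n);save('l_'+n,imaging.grab_frame(n))
M={}
R=Ro.from_euler('xyz',s['tcp_rot'])
for t in('opener_tip','opener_grip','opener'):
    L=[]
    for n in C:
        m=[q for q in imaging.mark_of(n,t)[:3]];print(t,n,[(np.round(q['xy'],1).tolist(),round(q['conf'],2)) for q in m])
        g=s['eef_pos']+R.apply({'opener_tip':[127,0,-24],'opener_grip':[-3,0,-24],'opener':[27,0,-12]}[t]);e=proj(C[n],g)[0]
        m=[q for q in m if np.hypot(*(np.array(q['xy'])-e))<25]
        if m:L.append((C[n],m[0]['xy'],e))
    if len(L)>1: P=tri([l[:2] for l in L]);print(t,P.round(1),'tool',R.inv().apply(P-s['eef_pos']).round(1),len(L),[np.round(np.array(l[1])-l[2],1).tolist() for l in L])
```

```text
[ 513.41150202 -166.34292206  144.34890738] [ 3.13859199 -0.00526558  0.17954627] 0.0008269896659484387 0.0 [ 0.19029037 -0.2623235  -0.44654849] [-0.03110096 -0.03231651 -0.00130147]
opener_tip top [([328.4, 191.5], 0.6)]
opener_tip side [([302.8, 169.2], 0.59), ([281.6, 195.6], 0.58)]
opener_tip wrist [([505.0, 84.9], 0.73), ([278.0, 51.6], 0.69)]
opener_tip [ 584.8 -147.   129.7] tool [73.6 -6.3 15. ] 2 [[-2.1, 18.4], [19.6, 14.1]]
opener_grip top [([387.9, 214.1], 0.49)]
opener_grip side [([318.3, 200.7], 0.75), ([317.2, 176.5], 0.4)]
opener_grip wrist [([277.6, 193.4], 0.69), ([432.3, 151.6], 0.6)]
opener top [([387.7, 208.7], 0.59), ([327.9, 231.2], 0.23)]
opener side [([309.7, 197.9], 0.64), ([309.9, 178.2], 0.64)]
opener wrist [([274.8, 162.1], 0.89), ([447.8, 135.8], 0.89)]
opener [ 521.4 -139.5  105. ] tool [ 12.4 -25.1  39.4] 2 [[-10.0, 16.7], [-1.7, 16.5]]
```

View pics/l_wrist.png

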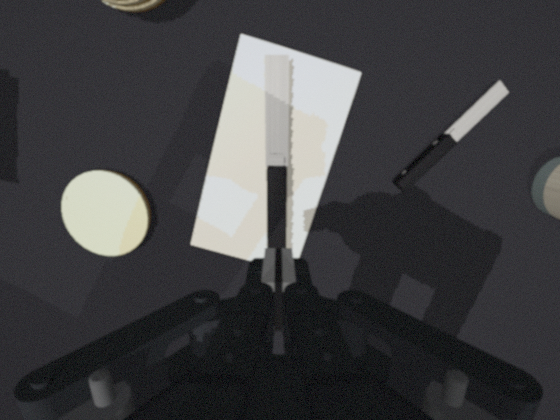

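The opener slipped out when lifting: only its top edge was held. It lies on the mat almost where it was, with its tip at (278,56) and its joint at (277,166). I work out the true fingertip offset from this picture, where the shut fingers' front edge shows at row 249.

Run:
```python
from h import *
s=telemetry.sense();c=cal('wrist');R=Ro.from_euler('xyz',s['tcp_rot'])
for b in(0,10,20,30,40): print(b,[proj(c,s['eef_pos']+R.apply([x,0,-b]))[0].round(1).tolist() for x in(0,11)])
im=imaging.grab_frame('wrist')
J=onz(c,(277,166),27);T=onz(c,(278,55),16.5);print(J,T)
d=(T-J)[:2]/np.linalg.norm((T-J)[:2]);y=np.arctan2(d[1],d[0]);print(y)
G=T[:2]-130*d;print(G)
for t in('opener_grip','opener_tip'):print([onz(c,m['xy'],15).round(1).tolist() for m in imaging.mark_of('wrist',t)[:2]])
go([*G,10],y)
```

```text
0 [[277.3, 237.9], [277.2, 220.9]]
10 [[277.2, 244.1], [277.2, 226.3]]
20 [[277.1, 250.9], [277.1, 232.3]]
30 [[277.1, 258.6], [277.0, 239.0]]
40 [[277.0, 267.3], [277.0, 246.6]]
[ 539.04570166 -159.86835121   27.        ] [ 636.92448127 -143.14333745   16.5       ]
0.1692402314287044
[ 508.78178842 -165.03969036]
[[577.9, -309.1, 15.0], [509.5, -163.6, 15.0]]
[[637.6, -141.6, 15.0], [656.0, -360.2, 15.0]]
turn [-0.0, 0.0, 0.013] shift [-0.012, -0.005, 0.655] n 2.6
```

Call:
step_arm(
  moves=[
    [[0,0,0.01],[-0.01,-0.005,0],1],
    [[0,0,0.01],[-0.01,-0.005,0],1],
    [[0,0,0.01],[-0.01,-0.005,0.2],1],
    [[0,0,0.01],[-0.01,-0.005,0.4],1],
    [[0,0,0.01],[-0.01,-0.005,0.6],1],
    [[0,0,0.01],[-0.01,-0.005,0.72],1],
    [[0,0,0.01],[-0.01,-0.005,0.76],1],
    [[0,0,0.01],[-0.01,-0.005,0.76],1],
  ],
  squeeze=30,
)

```text
clock: 8.2
eef_pos: [508.5, -164.7, -11.6]
tcp_rot: [-3.141, 0.002, 0.172]
contact_force: [0.9, 0.1, 1.0]
opening: 0.997
grasp_force: 0.0
```

Call:
step_arm(
  moves=[
    [[0,0,0],[0,0,0.03],1],
    [[0,0,0],[0,0,0.055],1],
    [[0,0,0],[0,0,0.055],1],
  ],
)

```text
clock: 8.5
eef_pos: [509.4, -165.0, -21.6]
tcp_rot: [3.141, -0.001, 0.172]
contact_force: [0.4, 0.5, 0.5]
opening: 1.001
grasp_force: 0.0
```

Call:
step_arm(
  moves=[
    [[0,0,0],[0,0,0],-1],
    [[0,0,0],[0,0,0],-1],
    [[0,0,0],[0,0,0],-1],
    [[0,0,0],[0,0,0],-1],
    [[0,0,0],[0,0,0],-1],
    [[0,0,0],[0,0,0],-1],
  ],
)

```text
clock: 9.1
eef_pos: [509.3, -165.0, -21.7]
tcp_rot: [3.141, -0.0, 0.172]
contact_force: [-0.8, -0.9, 4.2]
opening: 0.222
grasp_force: 30.5
```

Call:
step_arm(
  moves=[
    [[0,0,0],[0,0,0],-1],
    [[0,0,0],[0,0,0],-1],
    [[0,0,0],[0,0,-0.05],-1],
    [[0,0,0],[0,0,-0.1],-1],
    [[0,0,0],[0,0,-0.1],-1],
  ],
  squeeze=80,
)

```text
clock: 9.6
eef_pos: [510.2, -165.3, -0.4]
tcp_rot: [3.141, -0.002, 0.172]
contact_force: [0.4, 0.3, -1.4]
opening: 0.215
grasp_force: 78.6
```

Run:
```python
from h import *
s=telemetry.sense();print(s['contact_force'],s['wrist_torque'])
im=imaging.grab_frame('side')
a=im[130:235,250:390];w=imaging.grab_frame('wrist')
a=cv2.resize(a,(560,420),interpolation=cv2.INTER_CUBIC)
save('g2',np.hstack([a,w])[:, :],None,0.7)
```

```text
[ 0.40626348  0.27189893 -1.36811418] [-0.03192842 -0.02187815  0.00457978]
```

View pics/g2.png

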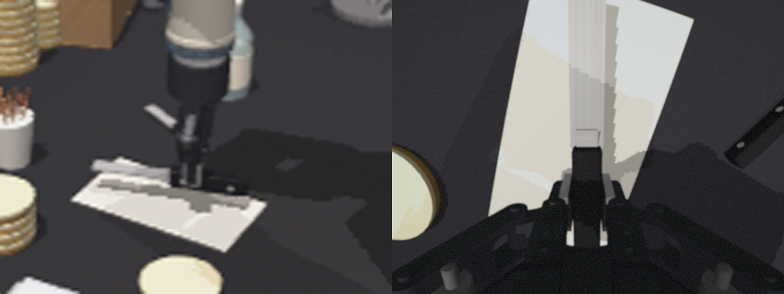

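The opener is held: the force shows its weight, the fingers straddle the handle, and the blade is clear of the mat. I carry it to the front of the box.

Call:
step_arm(
  moves=[
    [[0,0,0],[0,0,-0.2],-1],
    [[0,0,0],[0,0,-0.4],-1],
    [[0,0,0],[-0.1,-0.15,-0.6],-1],
    [[0,0,0],[-0.2,-0.35,-0.6],-1],
    [[0,0,0],[-0.3,-0.55,-0.6],-1],
    [[0,0,0],[-0.34,-0.75,-0.6],-1],
    [[0,0,0],[-0.34,-0.95,-0.6],-1],
    [[0,0,0],[-0.34,-1,-0.6],-1],
  ],
)

```text
clock: 10.5
eef_pos: [406.4, 23.0, 118.0]
tcp_rot: [-3.141, 0.0, 0.174]
contact_force: [1.2, -0.7, -1.1]
opening: 0.206
grasp_force: 78.9
```

Call:
step_arm(
  moves=[
    [[0,0,0.05],[-0.1,-0.2,0],-1],
    [[0,0,0.1],[-0.2,-0.4,0],-1],
    [[0,0,0.16],[-0.28,-0.6,0],-1],
    [[0,0,0.22],[-0.34,-0.8,0],-1],
    [[0,0,0.26],[-0.34,-0.96,0],-1],
    [[0,0,0.26],[-0.34,-1,0],-1],
    [[0,0,0.26],[-0.34,-1,0],-1],
  ],
)

```text
clock: 11.2
eef_pos: [306.8, 206.6, 118.0]
tcp_rot: [3.141, -0.0, -0.029]
contact_force: [-0.1, 0.1, -1.7]
opening: 0.204
grasp_force: 79.1
```

```bash
cat > m.py <<'E'
from h import *
s=telemetry.sense();print(s['clock'],s['eef_pos'],s['tcp_rot'],s['opening'],s['contact_force'])
C={}
for n in('top','side','wrist'):
    C[n]=cal(n);save('p%.1f_'%s['clock']+n,imaging.grab_frame(n))
R=Ro.from_euler('xyz',s['tcp_rot'])
W={t:s['eef_pos']+R.apply(v) for t,v in {'opener_tip':[128,0,-37],'opener_grip':[-1,0,-37],'opener':[28,0,-25]}.items()}
W['slot']=np.array([486.5,207.5,56]);W['lid_lip']=np.array([476.5,208,62]);W['tipbox']=np.array([536,206.5,0])
for t,g in W.items():
    L=[]
    for n in C:
        e=proj(C[n],g)[0]
        for q in imaging.mark_of(n,t)[:4]:
            d=np.array(q['xy'])-e
            if np.hypot(*d)<30: L.append((C[n],q['xy'],n,round(q['conf'],2),d.round(1).tolist(),onz(C[n],q['xy'],g[2]).round(1).tolist()));break
    P=tri([l[:2] for l in L]) if len(L)>1 else None
    print(t,'guess',g.round(1),'tri',None if P is None else (P.round(1),R.inv().apply(P-s['eef_pos']).round(1)));[print('   ',*l[2:]) for l in L]
E
python3 m.py
```

```text
11.2 [306.80510009 206.58137601 117.9805067 ] [ 3.14135909e+00 -1.39818450e-05 -2.94235313e-02] 0.20435194874987356 [-0.11777199  0.09072689 -1.72060492]
opener_tip guess [434.7 202.8 155. ] tri (array([437.2, 195. , 148.2]), array([130.7,   7.7, -30.2]))
    top 0.68 [3.9, -0.5] [436.1, 193.7, 155.0]
    side 0.94 [0.2, 0.1] [434.0, 203.1, 155.0]
opener_grip guess [305.8 206.6 155. ] tri (array([310.4, 204.7, 157.7]), array([  3.6,   1.8, -39.7]))
    side 0.84 [-2.1, -1.5] [312.4, 203.2, 155.0]
    wrist 0.81 [5.5, -3.0] [307.4, 203.8, 155.0]
opener guess [334.8 205.8 143. ] tri (array([338.8, 204.9, 151.1]), array([ 32. ,   0.8, -33.1]))
    top 0.88 [-0.2, 0.6] [333.4, 206.2, 143.0]
    side 0.61 [-2.8, -3.5] [346.2, 195.5, 143.0]
    wrist 0.95 [2.7, -6.9] [338.4, 204.3, 143.0]
slot guess [486.5 207.5  56. ] tri (array([482.3, 214.7,  66.8]), array([175.2, -13.3,  51.2]))
    top 0.61 [-3.5, 1.3] [483.1, 216.3, 56.0]
    side 0.7 [-0.2, -1.1] [488.9, 203.6, 56.0]
lid_lip guess [476.5 208.   62. ] tri (array([481.7, 212.9,  58.8]), array([174.7, -11.5,  59.2]))
    top 0.58 [-1.9, -3.1] [484.3, 213.3, 62.0]
    side 0.77 [-1.4, 1.7] [476.9, 215.9, 62.0]
tipbox guess [536.  206.5   0. ] tri (array([541.1, 201.9,  -4.9]), array([234.3,  -2.3, 122.9]))
    top 0.68 [1.8, -2.4] [542.6, 202.0, 0.0]
    side 0.65 [0.1, 0.0] [535.7, 206.4, 0.0]
```

Call:
step_arm(
  moves=[
    [[0,0,0],[0,-0.027,0.2],-1],
    [[0,0,0],[0,-0.027,0.4],-1],
    [[0,0,0],[0,-0.027,0.49],-1],
    [[0,0,0],[0,-0.027,0.495],-1],
    [[0,0,0],[0,-0.027,0.495],-1],
  ],
)

```text
clock: 12.75
eef_pos: [306.9, 211.4, 19.2]
tcp_rot: [3.141, 0.001, -0.032]
contact_force: [0.3, 0.3, -0.9]
opening: 0.206
grasp_force: 79.1
```

```bash
python3 m.py | head -9
python3 - <<'E'
from h import *
s=cal('side');p=telemetry.sense()['eef_pos']
im=imaging.grab_frame('side');t=imaging.grab_frame('top')
a=cv2.resize(im[215:315,225:365],None,fx=5.7,fy=5.7,interpolation=cv2.INTER_CUBIC)
save('ins',a)
f=lambda P:((proj(s,P)-[225,215])*5.7).round(0).tolist()
Ry=np.array([np.cos(-.029),np.sin(-.029),0]);Y=np.array([-Ry[1],Ry[0],0])
S=np.array([486.5,207.5,0])
print('tip',f(p+Ry*128+[0,0,37]),'tip left',f(p+Ry*128+Y*11+[0,0,37]),'tip l35',f(p+Ry*128+Y*11+[0,0,33]))
print('slot bottom L/R',f([S+Y*25+[0,0,50],S-Y*25+[0,0,50]]),'lip L/R',f([S-Ry*10+Y*70+[0,0,62],S-Ry*10-Y*70+[0,0,62]]),'foot L',f([S+Y*70,S-Y*70]))
E
```

```text
12.75 [306.8896702  211.35820539  19.19097532] [ 3.14103737e+00  7.54683690e-04 -3.24085950e-02] 0.20574060128017244 [ 0.31472494  0.32763669 -0.94069833]
opener_tip guess [434.9 207.2  56.1] tri (array([438.4, 203.5,  41.9]), array([131.7,   3.6, -22.8]))
    top 0.56 [2.8, 0.4] [433.8, 200.1, 56.1]
    side 0.76 [-1.8, 2.4] [435.2, 218.3, 56.1]
opener_grip guess [305.9 211.4  56.2] tri (array([310.1, 212.6,  56. ]), array([  3.1,  -1.3, -36.8]))
    side 0.61 [-2.5, 0.2] [311.5, 214.9, 56.2]
    wrist 0.69 [0.0, -3.7] [308.0, 211.3, 56.2]
opener guess [334.9 210.5  44.2] tri (array([339.9, 210.3,  52.2]), array([ 33.,   0., -33.]))
    top 0.52 [0.2, 1.8] [330.6, 209.7, 44.2]
tip [[399.0, 249.0]] tip left [[389.0, 263.0]] tip l35 [[389.0, 269.0]]
slot bottom L/R [[280.0, 259.0], [327.0, 199.0]] lip L/R [[252.0, 304.0], [384.0, 136.0]] foot L [[238.0, 391.0], [367.0, 222.0]]
```

View pics/ins.png

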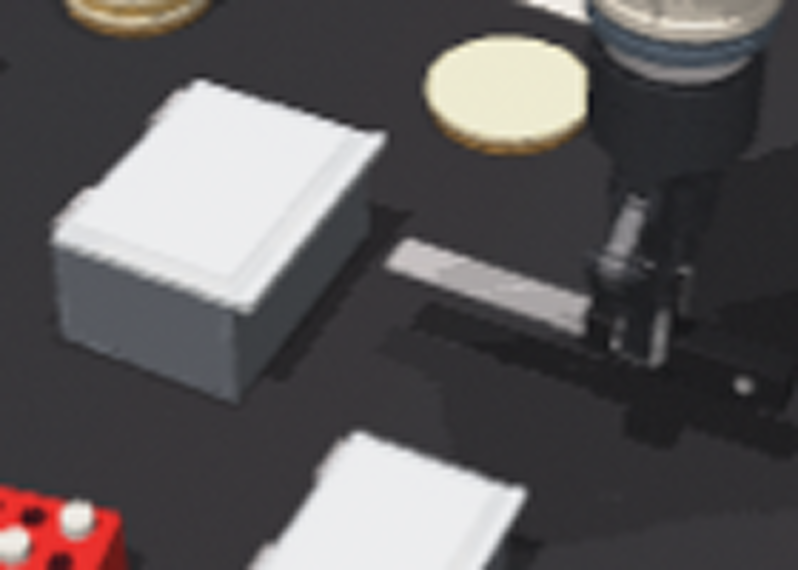

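The blade tip shows at (396,252) in the crop against a predicted (399,249), and the lid lip corners at (248,311) and (386,136) match their predictions. The blade is level with the slot, so I insert it.

Call:
step_arm(
  moves=[
    [[0,0,0],[0.15,0,0],-1],
    [[0,0,0],[0.22,0,0],-1],
    [[0,0,0],[0.27,0,0],-1],
    [[0,0,0],[0.3,0,0],-1],
    [[0,0,0],[0.3,0,0],-1],
  ],
)

```text
clock: 14.4
eef_pos: [367.2, 209.3, 19.0]
tcp_rot: [3.142, 0.0, -0.033]
contact_force: [0.2, -0.7, -2.1]
opening: 0.208
grasp_force: 79.1
```

Call:
step_arm(
  moves=[
    [[0,0,0],[0.06,0,0],-1],
    [[0,0,0],[0.12,0,0],-1],
    [[0,0,0],[0.16,0,0],-1],
    [[0,0,0],[0.16,0,0],-1],
  ],
)

```text
clock: 14.8
eef_pos: [400.5, 208.7, 19.2]
tcp_rot: [-3.141, -0.001, -0.033]
contact_force: [0.1, -0.2, -0.7]
opening: 0.212
grasp_force: 79.1
```

Call:
step_arm(
  moves=[
    [[0,0,0],[0.003,0,-0.066],-1],
    [[0,0,0],[0.013,0,-0.108],-1],
    [[0,0,0],[0.029,0,-0.149],-1],
    [[0,0,0],[0.05,0,-0.186],-1],
    [[0,0,0],[0.078,0,-0.22],-1],
    [[0,0,0],[0.11,0,-0.25],-1],
    [[0,0,0],[0.11,0,-0.25],-1],
  ],
)

```text
clock: 15.5
eef_pos: [423.0, 208.2, 70.1]
tcp_rot: [-3.14, -0.003, -0.033]
contact_force: [0.0, 1.4, -2.0]
opening: 0.214
grasp_force: 79.1
```

Run:
```python
from h import *
s=telemetry.sense();print(s['eef_pos'],s['contact_force'],s['wrist_torque'])
for n in('top','side'):
    c=cal(n);im=imaging.grab_frame(n);save('lift_'+n,im)
    for a in(0,.6,.9,1.2):
        print(n,a,proj(c,[586.5-110*np.cos(a),205.5,62+110*np.sin(a)])[0].round(),end=' ')
    print([(np.round(m['xy']).tolist(),round(m['conf'],2)) for m in imaging.mark_of(n,'lid_lip')[:3]])
```

```text
[422.96007511 208.23238801  70.14098006] [ 0.00210177  1.41434408 -1.99800545] [-0.01855153  0.00031491 -0.01668871]
top 0 [188. 245.] top 0.6 [185. 233.] top 0.9 [183. 222.] top 1.2 [183. 209.] [([182.0, 219.0], 0.59)]
side 0 [282. 252.] side 0.6 [275. 233.] side 0.9 [268. 224.] side 1.2 [258. 216.] [([263.0, 226.0], 0.72), ([308.0, 318.0], 0.56)]
```

The lid follows the blade: the networks put its lip at about 0.9–1.0 rad. I carry on over upright.

Call:
step_arm(
  moves=[
    [[0,0,0],[0.036,0,-0.025],-1],
    [[0,0,0],[0.076,0,-0.044],-1],
    [[0,0,0],[0.103,0,-0.053],-1],
    [[0,0,0],[0.131,0,-0.059],-1],
    [[0,0,0],[0.16,0,-0.063],-1],
    [[0,0,0],[0.189,0,-0.063],-1],
    [[0,0,0],[0.218,0,-0.06],-1],
    [[0,0,0],[0.246,0,-0.055],-1],
  ],
)

```text
clock: 16.5
eef_pos: [470.6, 206.0, 80.0]
tcp_rot: [3.142, -0.0, -0.032]
contact_force: [0.3, 0.2, -1.2]
opening: 0.203
grasp_force: 79.1
```

Call:
step_arm(
  moves=[
    [[0,0,0],[0.01,0,0],-1],
    [[0,0,0],[0.01,0,0],-1],
  ],
)

```text
clock: 16.7
eef_pos: [472.4, 206.0, 80.0]
tcp_rot: [-3.142, -0.0, -0.033]
contact_force: [-0.3, 0.2, -1.4]
opening: 0.208
grasp_force: 79.1
```

```bash
cat > lid.py <<'E'
from h import *
s=telemetry.sense();print(s['clock'],s['eef_pos'],s['contact_force'],s['wrist_torque'])
for n in('top','side'):
    c=cal(n);im=imaging.grab_frame(n);save('lid%.1f_'%s['clock']+n,im)
    for a in(1.2,1.57,1.7,1.8,1.9):
        print(n,a,proj(c,[586.5-110*np.cos(a),205.5,62+110*np.sin(a)])[0].round(),end=' ')
    print([(np.round(m['xy']).tolist(),round(m['conf'],2)) for m in imaging.mark_of(n,'lid_lip')[:3]])
E
python3 lid.py
```

```text
16.7 [472.38358119 205.98278876  79.99738431] [-0.31596822  0.20265098 -1.40971474] [ 0.0288218  -0.01910518  0.03238746]
top 1.2 [183. 209.] top 1.57 [183. 192.] top 1.7 [183. 186.] top 1.8 [184. 182.] top 1.9 [184. 178.] [([122.0, 304.0], 0.89), ([183.0, 174.0], 0.6)]
side 1.2 [258. 216.] side 1.57 [245. 211.] side 1.7 [241. 210.] side 1.8 [237. 209.] side 1.9 [234. 209.] [([305.0, 318.0], 0.86), ([232.0, 210.0], 0.8), ([201.0, 236.0], 0.52)]
```

The lid is at about 1.9, against its stop, in both views. I draw the blade back and return to the mat.

Call:
step_arm(
  moves=[
    [[0,0,0],[-0.1,0,0],-1],
    [[0,0,0],[-0.3,0,0],-1],
    [[0,0,0],[-0.5,0,-0.05],-1],
    [[0,0,0],[-0.7,0,-0.15],-1],
    [[0,0,0],[-0.75,0.1,-0.2],-1],
    [[0,0,0],[-0.75,0.3,-0.2],-1],
    [[0,0,0],[-0.7,0.5,-0.2],-1],
    [[0,0,0],[-0.7,0.5,-0.2],-1],
  ],
)

```text
clock: 17.7
eef_pos: [328.9, 107.3, 120.3]
tcp_rot: [3.141, -0.001, -0.036]
contact_force: [0.1, -0.1, -1.5]
opening: 0.21
grasp_force: 79.2
```

```bash
python3 lid.py; python3 -c "
from h import *
go([509.5,-165,60],.172)"
```

```text
17.7 [328.85997484 107.26776133 120.34341557] [ 0.121071   -0.10415029 -1.49804909] [ 0.0680847  -0.03296278 -0.03834354]
top 1.2 [183. 209.] top 1.57 [183. 192.] top 1.7 [183. 186.] top 1.8 [184. 182.] top 1.9 [184. 178.] [([183.0, 176.0], 0.79), ([123.0, 305.0], 0.79)]
side 1.2 [258. 216.] side 1.57 [245. 211.] side 1.7 [241. 210.] side 1.8 [237. 209.] side 1.9 [234. 209.] [([233.0, 212.0], 0.79), ([306.0, 319.0], 0.72)]
turn [-0.0, -0.0, -0.26] shift [0.947, 1.35, 0.301] n 6.7
```

Call:
step_arm(
  moves=[
    [[0,0,0],[0.1,0.2,0],-1],
    [[0,0,-0.03],[0.25,0.4,0],-1],
    [[0,0,-0.08],[0.4,0.6,0],-1],
    [[0,0,-0.13],[0.55,0.8,0],-1],
    [[0,0,-0.18],[0.7,1,0],-1],
    [[0,0,-0.22],[0.8,1,0],-1],
    [[0,0,-0.26],[0.9,1,0],-1],
    [[0,0,-0.26],[0.9,1,0],-1],
  ],
)

```text
clock: 18.7
eef_pos: [505.1, -94.3, 119.9]
tcp_rot: [3.141, -0.001, 0.174]
contact_force: [0.3, 0.0, -0.9]
opening: 0.207
grasp_force: 79.2
```

```bash
python3 -c "
from h import *
print(telemetry.sense()['eef_pos'],telemetry.sense()['tcp_rot'])
go([509.5,-165,10],.172)"
```

```text
[505.10562571 -94.32924433 119.85446906] [ 3.14137381e+00 -1.45359529e-03  1.73749575e-01]
turn [0.0, -0.002, 0.002] shift [-0.04, 0.352, 0.549] n 2.6
```

Call:
step_arm(
  moves=[
    [[0,0,0],[-0.04,0.18,0],-1],
    [[0,0,0],[-0.04,0.352,0.1],-1],
    [[0,0,0],[-0.04,0.352,0.3],-1],
    [[0,0,0],[-0.04,0.352,0.5],-1],
    [[0,0,0],[-0.04,0.352,0.6],-1],
    [[0,0,0],[-0.04,0.352,0.65],-1],
    [[0,0,0],[-0.04,0.352,0.65],-1],
  ],
)

```text
clock: 19.4
eef_pos: [505.4, -164.6, -10.9]
tcp_rot: [-3.14, 0.002, 0.173]
contact_force: [-0.2, 0.1, -0.7]
opening: 0.208
grasp_force: 79.3
```

Call:
step_arm(
  moves=[
    [[0,0,0],[0,0,0.02],-1],
    [[0,0,0],[0,0,0.04],-1],
    [[0,0,0],[0,0,0.045],-1],
    [[0,0,0],[0,0,0.045],-1],
  ],
)

```text
clock: 19.8
eef_pos: [506.7, -165.9, -18.5]
tcp_rot: [3.141, -0.001, 0.172]
contact_force: [0.2, 0.9, -1.7]
opening: 0.208
grasp_force: 79.3
```

Call:
step_arm(
  moves=[
    [[0,0,0],[0,0,0.008],-1],
    [[0,0,0],[0,0,0.014],-1],
    [[0,0,0],[0,0,0.014],-1],
    [[0,0,0],[0,0,0.014],-1],
  ],
)

```text
clock: 20.2
eef_pos: [506.6, -166.0, -21.5]
tcp_rot: [3.141, -0.0, 0.172]
contact_force: [-0.6, -0.1, 4.7]
opening: 0.209
grasp_force: 79.8
```

The opener rests on the mat (the force has turned to +4.7 N). I release and retreat.

Call:
step_arm(
  moves=[
    [[0,0,0],[0,0,0],-0.4],
    [[0,0,0],[0,0,0],0],
    [[0,0,0],[0,0,0],1],
    [[0,0,0],[0,0,0],1],
    [[0,0,0],[0,0,0],1],
    [[0,0,0],[0,0,0],1],
  ],
  squeeze=20,
)

```text
clock: 20.8
eef_pos: [506.4, -165.9, -21.7]
tcp_rot: [-3.142, 0.0, 0.172]
contact_force: [1.3, 0.1, -0.6]
opening: 0.996
grasp_force: 0.0
```

Call:
step_arm(
  moves=[
    [[0,0,0],[0,0,-0.1],1],
    [[0,0,0],[0,0,-0.3],1],
    [[0,0,0],[0,0,-0.5],1],
    [[0,0,0],[0,0,-0.75],1],
    [[0,0,0],[0,0,-1],1],
    [[0,0,0],[0,0,-1],1],
    [[0,0,0],[0,0,-1],1],
  ],
)

```text
clock: 21.5
eef_pos: [507.2, -166.1, 179.7]
tcp_rot: [3.14, -0.003, 0.172]
contact_force: [-0.5, -0.7, 0.2]
opening: 0.998
grasp_force: 0.0
```

```bash
python3 lid.py
python3 - <<'E'
from h import *
s=telemetry.sense();print(s['opening'],s['grasp_force'])
L={}
for n in('wrist','side','top'):
    c=cal(n);im=imaging.grab_frame(n);save('end_'+n,im)
    for t,z in(('opener_grip',15),('opener_tip',15),('opener',3)):
        print(n,t,[(round(m['conf'],2),onz(c,m['xy'],z).round(1).tolist()) for m in imaging.mark_of(n,t)[:2]])
# bystanders moved? compare first and last side picture
a=cv2.imread('pics/side.png');b=cv2.resize(cv2.imread('pics/end_side.png'),(a.shape[1],a.shape[0]),interpolation=cv2.INTER_CUBIC)
d=(cv2.absdiff(a,b).max(2)>60).astype(np.uint8);k,_,st,_=cv2.connectedComponentsWithStats(d)
print([x[:5].tolist() for x in st[1:] if x[4]>60])
E
```

```text
21.5 [ 507.15712579 -166.12448523  179.72457859] [-0.54208519 -0.70441861  0.24545841] [0.01473601 0.01267862 0.03609145]
top 1.2 [183. 209.] top 1.57 [183. 192.] top 1.7 [183. 186.] top 1.8 [184. 182.] top 1.9 [184. 178.] [([182.0, 176.0], 0.92), ([119.0, 304.0], 0.83), ([327.0, 191.0], 0.49)]
side 1.2 [258. 216.] side 1.57 [245. 211.] side 1.7 [241. 210.] side 1.8 [237. 209.] side 1.9 [234. 209.] [([232.0, 210.0], 0.93), ([307.0, 318.0], 0.63)]
1.0030537282533256 0.0
wrist opener_grip [(0.93, [579.8, -309.3, 15.0]), (0.66, [504.2, -165.6, 15.0])]
wrist opener_tip [(0.86, [637.5, -142.9, 15.0]), (0.64, [657.9, -361.4, 15.0])]
wrist opener [(0.63, [540.0, -162.1, 3.0]), (0.56, [598.1, -326.0, 3.0])]
side opener_grip [(0.88, [513.3, -165.5, 15.0]), (0.62, [581.5, -320.2, 15.0])]
side opener_tip [(0.83, [618.3, -116.2, 15.0]), (0.62, [657.6, -362.8, 15.0])]
side opener [(0.69, [547.5, -175.1, 3.0]), (0.66, [537.0, -161.0, 3.0])]
top opener_grip [(0.58, [584.7, -305.6, 15.0])]
top opener_tip [(0.49, [623.9, -151.6, 15.0])]
top opener [(0.56, [597.1, -328.7, 3.0])]
[[524, 0, 77, 46, 1334], [593, 0, 18, 103, 601], [610, 0, 116, 282, 20818], [684, 0, 29, 43, 696], [711, 0, 17, 71, 785], [496, 9, 74, 57, 1627], [422, 41, 74, 81, 2096], [700, 60, 27, 50, 478], [699, 73, 13, 21, 186], [449, 88, 25, 42, 892], [436, 123, 37, 58, 977], [576, 144, 27, 148, 2201], [725, 224, 45, 74, 2092], [610, 270, 38, 20, 462], [650, 275, 15, 12, 74], [304, 288, 59, 72, 2134], [652, 289, 29, 29, 546], [601, 292, 17, 35, 205], [631, 313, 47, 26, 755], [680, 319, 15, 6, 72], [330, 320, 80, 58, 1388], [591, 366, 53, 47, 708], [646, 404, 19, 12, 162]]
```

The lid stays at about 1.9, the opener lies back on the mat, and the image differences show only the arm and the lid. I hand it in.

```bash
python3 -c "
from rig import r
print(r.sign_off())"
```

```text
the job is handed in; nothing more can be done
None
```

The lid stands open past upright at about 1.9 rad, the opener lies back flat on the mat, and I handed the job in at about 22 s. One grasp slipped: the first lift let the opener go on the mat before it came clear, and I regripped it lower.

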